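Shut the gas cock and take out the spent purifier cartridge

ROBOT

A 6-joint arm with a two-finger parallel gripper is mounted at the origin on a cart in front of the work surface, level with it; the furniture and walls round the work are solid. World frame = base frame: x ahead of the robot, y to its left, z up, the work surface at z = 0. Lengths are in mm, angles in rad, forces in N, time in s.
With the tool pointing down it reaches from about 275 to 825 mm from the base axis. Payload 5.2 kg.
Tool frame: the origin (TCP) lies where the fingers leave the gripper's body, on its centre line; the fingertips stand 84 mm ahead of it and the grasp point (between the pads) lies 65 mm ahead of it; z points along the fingers, y is the line along which they close (so a half turn about z gives the same grasp; the last joint's range is limited). The gripper opens to 93 mm and grips with 3 to 60 N. Pads are 15 mm wide; open, the fingers measure 128 mm over their backs; the gripper's body (75 mm by 188 mm) begins 65 mm behind the grasp point.
Start: joints at [0.949, 0.259, 1.535, -0, 1.348, -0.203], TCP at [223.645, 502.482, 302.753] pointing down, gripper open.
Joint ranges: [-3.14, 3.14], [-0.91, 2.08], [0.19, 2.58], [-1.22, 4.36], [0.22, 2.71], [-3.12, 3.12]. Speed limits (rad/s): [2.57, 2.57, 3.14, 3.14, 3.14, 3.14].

INTERFACE

Orientations are given as a unit quaternion [w, x, y, z].
In Python, from plant import env, optics, ticket gives the robot as it stands.
- The arm moves only by the shell command python3 -m inch 'ROWS'. ROWS is JSON, a list of rows, each a list of 5 numbers: the shift along the tool's x, y, z in cm, then the turn about the tool's z in degrees, then the finger opening in cm, from 0 to 9.3. A call has 1 to 20 rows; each row is the pose to reach, as a shift and turn from the pose commanded when the call began, along the tool's axes at that moment; what a row does not reach only later rows make up. A row lasts 1/10 s, in which the tool goes at most 50 mm and 8.59 degrees, less where a joint would pass 70% of its speed; a pose out of reach is approached as far as the arm can. A call with a gripper value outside its range is refused whole. The fingers move at their own pace and stop on an object; the grip force is fixed at half the most. Time passes only in rows, so rows that repeat a pose let the fingers close. It gives the time, the measured TCP pose, the force, the opening and the grip force at its end, in the units of the state.
- env.state(): the state, without advancing time (a new reading comes with each control period).
- optics.capture(name): name is "side" or "top"; returns (picture, depth): 400x640x3 uint8, red, green, blue; 400x640 float32, mm along the optical axis (not along the pixel's ray), 0 where there is no reading.
- optics.camera_info(name): a dict with "vfov" (degrees; the focal length in pixels is half the picture's height over the tangent of half this angle, whatever the lens; pixels are square), "cx", "cy" (the principal point, pixels), "cam_to_world" (4x4, takes a point from camera to world coordinates). Camera axes: x right, y up, looking along -z (the intrinsics and any distortion apply to the point x, -y, -z); pixel columns grow to the right and rows downward; lengths in mm; the calibration is good to about 2 mm. A picture is of the moment at which its call begins. camera_info takes no time and is no camera call.
- ticket.finish_job(): hands the job in; it is judged then, once.
The state is a dict: "time_s": time; "joint_pos": joint angles; "joint_vel": joint speeds; "joint_torque": joint torques, N m; "tcp_pos": TCP position; "orientation": TCP orientation; "ft_force": force on the tool from outside, world axes, zero at the start; "moment": the same for the moment, N m; "gripper_width": opening from 0.0 (shut) to 1.0 (fully open); "finger_force": force on a finger pad.
Only numpy, scipy, OpenCV 4.12 (cv2) and the standard library are available. Lean on these libraries where they do the work, as an engineer would, in place of code of your own. Each camera call takes 0.05 s, during which the arm holds its last target. There are 200 camera calls.

TASK

The gas purifier is due for a cartridge change: shut its feed cock by turning the yellow handle clockwise as far as it goes, so that it lies square across the pipe. Then tip the spent cartridge, the one with the pink window, forward out of the row until it leans on the front rail, and stand it upright in the grey tray, setting it down rather than dropping it. Leave the four blue cartridges standing in their places and the cock shut.

Things in the scene. Friction and masses are not known exactly. Their poses are not given: they have to be found in the camera images.
- purifier: Fixed gas purifier: grey block with a bay for five flat cartridges in a row along its y, copper pipes at both ends, side cheeks to z = 125 mm at y = +-112, a round gauge on the left (y 119 to 173, up to z = 117). Origin: underside, below the bay's middle. Its front is its own -x, which faces the robot within 0.15 rad; +y is left.
- bay_floor (a point): Middle of the bay's floor, 50 mm above the purifier's underside, same axes. Upright cartridges fill x -42 to 42 mm here; places centred at y = -83, -41.5, 0, 41.5, 83 (1.5 between neighbours). A toe lip 5 high at x = -43.5 stops the feet: cartridges tip forward about it. Behind the row is only a thin rod (x 48.5, z 60); above it fingertips can push the backs.
- rail_mid (a point): Middle of the front rail, a rod 10 mm thick along y, at x = -94, z = 99 in the purifier's frame. A cartridge pushed past about 29 degrees falls forward by itself and comes to rest leaning on it at about 42 degrees, its front lower edge still at the toe lip.
- gas_cock (a joint): Angle of the feed cock's handle (rad): 0 = shut, against its stop, handle square across the pipe and pointing to the purifier's -x (toward the robot); 1.571 = fully open, handle along the pipe and pointing to the purifier's -y (right). Seen from above it closes clockwise. It stays where it is left; friction about 0.3 N m.
- cock_grip (a point): Middle of the cock's yellow handle sleeve (75 long, 20 wide, 12 high), 75 mm from the vertical turning axis. Its height is 99; the pipe below reaches no higher than 55. Its own -x points outward along the handle.
- cock_hinge (a point): Point on the cock's vertical turning axis at the handle's height; in the purifier's frame x = -22, y = -205, z = 98. Its axes are those of the purifier.
- spent: The spent cartridge: white upright flat box with grey ends, 84 deep (x) x 40 thick (y) x 150 tall, about 0.3 kg, pink window on its front and top. Stands in one of the three inner places of the row. Origin: centre of its underside; z up along its height, front at -x.
- tray: Shallow grey tray, fixed, 150 (x) x 140 (y), rim 20 high, walls and floor 4 thick. On the right or the left of the bench's front. Origin: centre of its underside.
- fresh_1: A fresh cartridge, the same box as the spent one but with blue windows; stays seated in the row.
- fresh_2: A fresh cartridge, the same box as the spent one but with blue windows; stays seated in the row.
- fresh_3: A fresh cartridge, the same box as the spent one but with blue windows; stays seated in the row.
- fresh_4: A fresh cartridge, the same box as the spent one but with blue windows; stays seated in the row.

How it is judged (in metres and radians):
On the way, in this order (a step that is already met when the one before it is completed fails the run):
1. the feed cock is shut against its stop, while the spent cartridge is still in its place (value of joint gas_cock below 0.07 rad and angle between spent's own z axis and vertical below 0.15 rad and distance of spent from where it was at the start of the episode below 0.02 m), for 0.2 s.
2. the spent cartridge leans forward on the front rail (angle between spent's own z axis and vertical above 0.55 rad and distance between spent and purifier below 0.14 m), for 0.1 s.
At the end, for the whole second after the job is handed in: The cock is shut to within 4 degrees; the spent cartridge stands upright (within 7 degrees) on the tray's floor, its foot's centre within 55 mm of the tray's centre along each of the tray's axes, at rest; each blue cartridge is within 20 mm of its start and upright within 6 degrees (value of joint gas_cock below 0.07 rad and x of spent in the frame of tray between -0.055 and 0.055 m and y of spent in the frame of tray between -0.055 and 0.055 m and z of spent in the frame of tray below 0.012 m and angle between spent's own z axis and vertical below 0.12 rad and linear speed of spent below 0.02 m/s and distance of each of fresh_1, fresh_2, fresh_3, fresh_4 from where it was at the start of the episode below 0.02 m and angle between each of fresh_1, fresh_2, fresh_3, fresh_4's own z axis and vertical below 0.1 rad); the robot touches nothing.
It fails at once if the spent cartridge is tipped out while the cock is still open (angle between spent's own z axis and vertical above 0.4 rad and value of joint gas_cock above 0.25 rad).
It fails at once if a blue cartridge is tipped over or pulled out (angle between any of fresh_1, fresh_2, fresh_3, fresh_4's own z axis and vertical above 0.5 rad or distance of any of fresh_1, fresh_2, fresh_3, fresh_4 from where it was at the start of the episode above 0.06 m).
It fails at once if the spent cartridge is dropped (falls freely faster than 0.7 m/s) (linear speed of spent above 0.7 m/s and contact force between the fingers and spent below 0.1 N).
It also fails if it takes over 72 s, if anything falls off the work surface, if the arm or the gripper's body presses on something with over 40 N, if the wrist force passes 120 N, or if a joint passes its speed limit or range.

## Working session

There is one attempt and no reset: what is moved stays moved. The work goes in short steps, Python scripts to look and compute and a shell command to move; the robot and the scene stay as the last step left them, time stands still between calls to the robot, and variables do not carry over. Pictures are saved under pics/ and viewed, at most 10 in all, crops included, and the job is handed in when it is done.

```bash
ls; mkdir -p pics; python3 - <<'E'
from plant import env, optics, ticket
import cv2, numpy as np
print(env.state())
for n in ("side","top"):
    p,d=optics.capture(n); i=optics.camera_info(n); print(n,i, (d>0).mean())
    np.savez(f"pics/{n}0.npz",p=p,d=d)
    cv2.imwrite(f"pics/{n}0.png",p[:,:,::-1])
E
```

```text
pics
{'time_s': 0.0, 'joint_pos': array([ 9.49187206e-01,  2.59315808e-01,  1.53609549e+00,  1.50650830e-05,
        1.34799160e+00, -2.02807595e-01]), 'joint_vel': array([-0.00018969, -0.00145441, -0.00059064,  0.00017955,  0.00053569,
       -0.00071021]), 'joint_torque': array([ 1.55902428e-03, -4.37301421e+01, -2.83995187e+01,  7.21496693e-02,
        4.08804172e-02, -1.45428762e-04]), 'tcp_pos': array([223.40513192, 502.14246397, 301.9272281 ]), 'orientation': array([-3.69352025e-04,  2.07875339e-01,  9.78154908e-01, -8.26364958e-04]), 'ft_force': array([ 0.06336224,  0.66946217, -0.25613782]), 'moment': array([ 0.02741382, -0.02686154, -0.01782735]), 'finger_force': 0.0, 'gripper_width': 1.0039443967072998}
side {'vfov': 53.95099550484401, 'cx': 320.9846935968033, 'cy': 199.18528411041373, 'cam_to_world': array([[ 4.00487687e-01,  7.33245934e-01, -5.49508883e-01,
        -1.12817739e+02],
       [-9.16291779e-01,  3.17623851e-01, -2.43976361e-01,
        -2.55657823e+02],
       [-4.35754708e-03,  6.01220001e-01,  7.99071663e-01,
         9.98541734e+02],
       [ 0.00000000e+00,  0.00000000e+00,  0.00000000e+00,
         1.00000000e+00]])} 0.98258203125
top {'vfov': 53.59575030135384, 'cx': 323.5368247246255, 'cy': 194.33733089311676, 'cam_to_world': array([[ 5.92816769e-02,  9.32996047e-01, -3.54970505e-01,
         1.23424219e+02],
       [-9.98191980e-01,  5.89388643e-02, -1.17890555e-02,
        -4.88483728e+00],
       [ 9.92241625e-03,  3.55027586e-01,  9.34803166e-01,
         1.20304329e+03],
       [ 0.00000000e+00,  0.00000000e+00,  0.00000000e+00,
         1.00000000e+00]])} 0.9958125
```

View pics/side0.png

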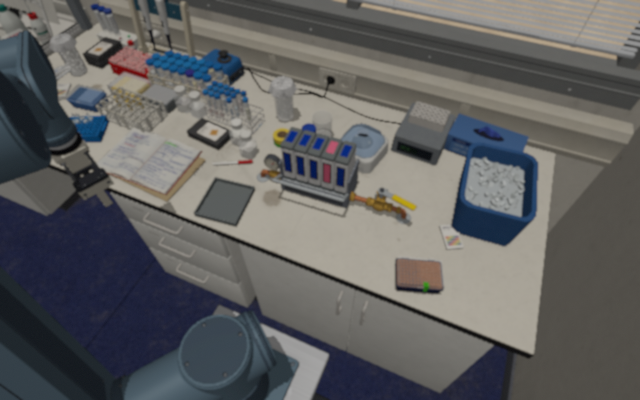

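View pics/top0.png

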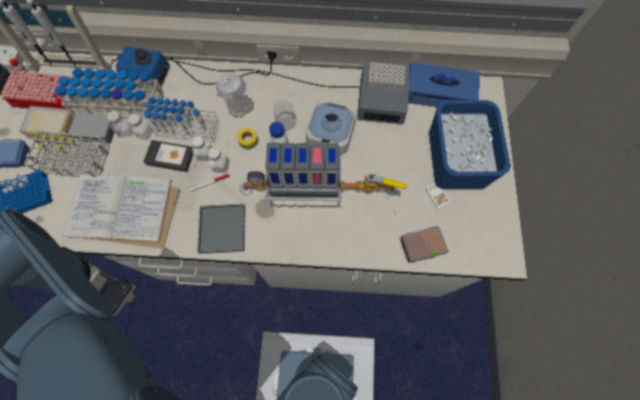

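The side view shows the row at about (318,160) with the pink window fourth from left. In the top view the pink top is at (317,155), the yellow handle at (393,183) and the tray at (221,228).

```bash
cat > h.py <<'E'
import numpy as np, cv2
from plant import env, optics
def ray(n,u,v):
    i=optics.camera_info(n); f=200/np.tan(np.radians(i["vfov"]/2)); T=i["cam_to_world"]
    d=np.stack([(np.asarray(u,float)-i["cx"])/f,-(np.asarray(v,float)-i["cy"])/f,-np.ones(np.shape(u))],-1)
    return T[:3,3], d@T[:3,:3].T
def onz(n,u,v,z):
    o,d=ray(n,u,v); return o+d*((z-o[2])/d[...,2])[...,None]
def deep(n,D):
    v,u=np.mgrid[:400,:640]; o,d=ray(n,u,v); return o+d*D[...,None]
def blobs(p,lo,hi,box,amin=15):
    hsv=cv2.cvtColor(p,cv2.COLOR_RGB2HSV); m=cv2.inRange(hsv,np.array(lo),np.array(hi))
    k=np.zeros_like(m); x0,y0,x1,y1=box; k[y0:y1,x0:x1]=m[y0:y1,x0:x1]
    c,lab,st,ce=cv2.connectedComponentsWithStats(k)
    return [(lab==i) for i in range(1,c) if st[i,4]>=amin]
BLUE=((110,120,60),(130,255,255)); PINK=((150,70,100),(179,255,255)); YEL=((20,140,150),(35,255,255))
E
python3 - <<'E'
from h import *
boxes={"top":(262,135,425,215),"side":(270,120,425,225)}
for n in("top","side"):
    z=np.load(f"pics/{n}0.npz"); p,D=z["p"],z["d"]; P=deep(n,D)
    for nm,c in(("blue",BLUE),("pink",PINK),("yel",YEL)):
        for m in blobs(p,*c,boxes[n]):
            v,u=np.nonzero(m); q=P[m]; md=np.median(q,0)
            zz=99 if nm=="yel" else 200
            r=onz(n,u,v,zz); (c_,s_,a_)=cv2.minAreaRect(r[:,:2].astype(np.float32))
            print(n,nm,m.sum(),(u.mean().round(1),v.mean().round(1)),"depth med",md.round(0),"onz rect",np.round(c_,1),np.round(s_,1),round(a_,1))
    # tray
    hsv=cv2.cvtColor(p,cv2.COLOR_RGB2HSV); s=(221,228) if n=="top" else (225,201)
    print(n,"tray px",p[s[1],s[0]],hsv[s[1],s[0]],P[s[1],s[0]].round(0))
    mk=np.zeros((402,642),np.uint8); cv2.floodFill(p.copy(),mk,s,0,(6,)*3,(6,)*3,4|cv2.FLOODFILL_MASK_ONLY|(255<<8))
    mk=mk[1:-1,1:-1]>0; v,u=np.nonzero(mk); r=onz(n,u,v,4.); print(mk.sum(),cv2.minAreaRect(r[:,:2].astype(np.float32)),np.median(P[mk],0).round(1))
    # bench depth
    s=(380,230) if n=="top" else (340,235); print("bench",P[s[1],s[0]].round(1))
E
```

```text
top blue 15 (np.float64(276.8), np.float64(135.4)) depth med [732. 167.  98.] onz rect [676.1 151.7] [ 3.3 22.9] 3.7
top blue 109 (np.float64(272.5), np.float64(154.6)) depth med [614. 158. 200.] onz rect [615.1 158.2] [41.2 19.7] 5.8
top blue 109 (np.float64(287.4), np.float64(154.5)) depth med [618. 116. 200.] onz rect [616.3 116. ] [43.9 19.8] 5.1
top blue 103 (np.float64(302.0), np.float64(155.0)) depth med [618.  75. 200.] onz rect [618.9  75.3] [43.9 17. ] 4.4
top blue 116 (np.float64(331.5), np.float64(155.1)) depth med [624.  -7. 200.] onz rect [624.2  -7.6] [43.9 19.8] 3.2
top blue 57 (np.float64(274.4), np.float64(178.0)) depth med [571. 155. 137.] onz rect [543.7 145.5] [28.3 16.6] 18.6
top blue 55 (np.float64(288.4), np.float64(177.8)) depth med [573. 114. 137.] onz rect [546.4 107.1] [26.5 16.7] 13.7
top blue 55 (np.float64(302.5), np.float64(177.9)) depth med [575.  73. 137.] onz rect [548.7  68.2] [25.9 16.8] 13.0
top blue 59 (np.float64(330.9), np.float64(178.0)) depth med [580. -10. 140.] onz rect [553.7  -9.9] [24.1 16.6] 3.2
top pink 138 (np.float64(316.9), np.floa
[... 1580 characters left out ...]
[58.7 15.4] 17.8
side pink 111 (np.float64(331.7), np.float64(146.9)) depth med [619.  35. 199.] onz rect [618.5  34.3] [49.3 25.1] 3.3
side pink 88 (np.float64(326.2), np.float64(172.9)) depth med [574.  33. 136.] onz rect [523.    9.8] [56.5 13.5] 23.3
side yel 58 (np.float64(278.4), np.float64(134.4)) depth med [746. 291.  36.] onz rect [696.5 251.5] [53.8 36.1] 2.6
side yel 121 (np.float64(403.6), np.float64(202.1)) depth med [ 586. -201.  103.] onz rect [ 589.8 -200.4] [69.7 17. ] 77.1
side tray px [90 93 93] [90  8 93] [444. 323.   4.]
1544 ((445.6229553222656, 325.2173156738281), (153.43289184570312, 137.31312561035156), 6.189122676849365) [442.1 322.4   2.7]
bench [476.5 -55.3  -4. ]
```

```bash
cat >> h.py <<'E'
PSI=0.055; O=np.array([617.6,75.4])
def pw(x,y):  # purifier xy -> world xy
    c,s=np.cos(PSI),np.sin(PSI); return O+np.array([c*x-s*y,s*x+c*y])
def go(x,y,z,yaw=None,frame="p"):
    """row (cm,cm,cm,deg) from the present pose to TCP target; yaw = tool y's world heading, deg"""
    from scipy.spatial.transform import Rotation as R
    st=env.state(); q=st["orientation"]; M=R.from_quat([q[1],q[2],q[3],q[0]]).as_matrix()
    w=pw(x,y) if frame=="p" else (x,y)
    d=M.T@(np.array([w[0],w[1],z])-st["tcp_pos"])/10
    h=np.degrees(np.arctan2(M[1,1],M[0,1])); t=0 if yaw is None else (h-yaw+90)%180-90
    print("row",d.round(2),round(t,1),"| heading",round(h,1))
E
python3 - <<'E'
from h import *
D=np.load("pics/top0.npz")["d"]; P=deep("top",D).reshape(-1,3); P=P[D.ravel()>0]
for b in((530,730,-255,-175),(590,790,-10,80),(660,710,0,70),(600,720,-250,-200)):
    m=(P[:,0]>b[0])&(P[:,0]<b[1])&(P[:,1]>b[2])&(P[:,1]<b[3]); print(b,P[m][:,2].max().round())
h=(-22,-205)
yaw=np.degrees(PSI)
go(h[0]+20,h[1]-85,302,yaw); go(h[0]+20,h[1]-85,159,yaw)
E
```

```text
(530, 730, -255, -175) 109.0
(590, 790, -10, 80) 206.0
(660, 710, 0, 70) 200.0
(600, 720, -250, -200) 103.0
row [-6.642e+01 -4.885e+01  6.000e-02] 62.9 | heading 66.0
row [-66.43 -48.83  14.36] 62.9 | heading 66.0
```

```bash
python3 -m inch '[[-66.4,-48.8,0,62.9,0],[-66.4,-48.8,0,62.9,0],[-66.4,-48.8,0,62.9,0],[-66.4,-48.8,0,62.9,0],[-66.4,-48.8,0,62.9,0],[-66.4,-48.8,0,62.9,0],[-66.4,-48.8,0,62.9,0],[-66.4,-48.8,0,62.9,0],[-66.4,-48.8,0,62.9,0],[-66.4,-48.8,0,62.9,0],[-66.4,-48.8,0,62.9,0],[-66.4,-48.8,0,62.9,0],[-66.4,-48.8,0,62.9,0],[-66.4,-48.8,0,62.9,0],[-66.4,-48.8,0,62.9,0],[-66.4,-48.8,0,62.9,0],[-66.4,-48.8,0,62.9,0],[-66.4,-48.8,0,62.9,0],[-66.4,-48.8,0,62.9,0],[-66.4,-48.8,0,62.9,0]]'
python3 - <<'E'
from h import *
h=(-22,-205)
for d in((20,-85),(0,-82),(-25,-64),(-55,-38),(-80,-17.5)): go(h[0]+d[0],h[1]+d[1],159,np.degrees(PSI))
p,D=optics.capture("side"); cv2.imwrite("pics/s1.png",cv2.resize(p[120:260,300:460],None,fx=4,fy=4))
cv2.imwrite("pics/s1.png",cv2.resize(p[100:280,280:500,::-1],None,fx=3.5,fy=3.3))
E
```

```text
time_s: 2.1
tcp_pos: [631.3, -212.1, 302.6]
orientation: [-0.001, 0.687, 0.726, 0.0]
ft_force: [0.2, -0.4, -0.3]
gripper_width: 0.005
finger_force: 0.0
row [-0.23  0.02 14.36] 0.0 | heading 3.2
row [ 0.07 -1.98 14.36] 0.0 | heading 3.2
row [ 1.87 -4.48 14.36] 0.0 | heading 3.2
row [ 4.47 -7.48 14.37] 0.0 | heading 3.2
row [ 6.52 -9.98 14.37] 0.0 | heading 3.2
```

View pics/s1.png

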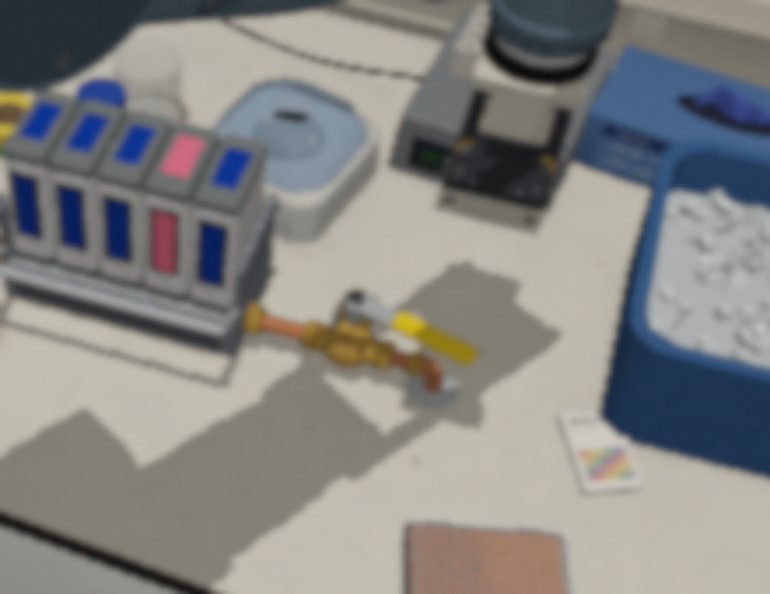

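The arm is above and behind the handle, which still points right with its knob at crop (355,300) and its end at (470,350). The row is undisturbed, so I will go down and push.

```bash
python3 -m inch '[[-0.2,0,5,0,0],[-0.2,0,10,0,0],[-0.2,0,14.4,0,0],[-0.2,0,14.4,0,0],[-0.1,-1,14.4,0,0],[0.1,-2,14.4,0,0],[0.7,-2.9,14.4,0,0],[1.3,-3.7,14.4,0,0],[1.9,-4.5,14.4,0,0],[2.7,-5.5,14.4,0,0],[3.6,-6.5,14.4,0,0],[4.5,-7.5,14.4,0,0],[5.1,-8.3,14.4,0,0],[5.7,-9,14.4,0,0],[6.2,-9.6,14.4,0,0],[6.5,-10,14.4,0,0],[6.5,-10,14.4,0,0]]'
python3 - <<'E'
from h import *
for n in("top","side"):
    p,D=optics.capture(n)
    for m in blobs(p,*YEL,(300,150,450,240),10):
        v,u=np.nonzero(m); r=onz(n,u,v,105); print(n,m.sum(),r.mean(0).round(),cv2.minAreaRect(r[:,:2].astype(np.float32)))
    cv2.imwrite(f"pics/{n}2.png",cv2.resize(p[120:260,260:440,::-1],None,fx=4,fy=4))
print(pw(-97,-205), env.state()["ft_force"])
E
```

```text
time_s: 3.85
tcp_pos: [528.6, -154.4, 160.6]
orientation: [0.002, 0.688, 0.726, 0.0]
ft_force: [0.5, -4.3, 3.3]
gripper_width: 0.006
finger_force: 1.9
side 10 [552. -59. 105.] ((550.8582153320312, -58.40071105957031), (14.615496635437012, 5.726752758026123), 20.80518341064453)
[ 532.0159919  -134.62232633] [ 0.891462   -4.77276029  4.29822351]
```

View pics/side2.png

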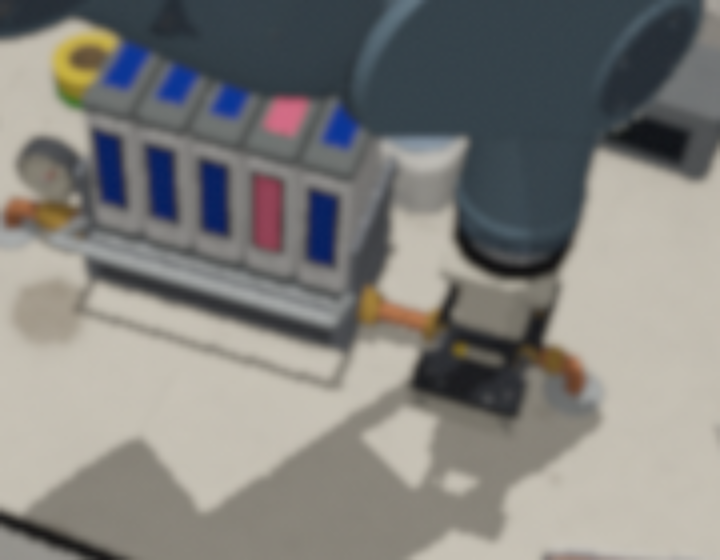

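The gripper covers the handle, and the -4.8 N along y shows it is in contact. I will push on until the force rises.

```bash
python3 -m inch '[[0.2,0,0,0,0],[0.4,0,0,0,0],[0.6,0,0,0,0],[0.6,0,0,0,0]]'; python3 - <<'E'
from h import *
go(-22-80,-205-17.5,159,np.degrees(PSI))
E
```

```text
time_s: 4.35
tcp_pos: [528.6, -153.6, 159.9]
orientation: [0.004, 0.687, 0.726, -0.003]
ft_force: [-4.0, -22.5, 2.0]
gripper_width: 0.006
finger_force: 11.7
row [ 0.12 -0.05  0.09] -0.0 | heading 3.1
```

At the stop: force is 22 N with no further travel. Next I back off, rise, and check.

```bash
python3 -m inch '[[-1,0,0,0,0],[-2.5,0,0,0,0],[-2.5,0,-5,0,0],[-2.5,0,-10,0,0],[-2.5,0,-15,0,0],[-2.5,5,-15,0,0],[-2.5,10,-15,0,0],[-2.5,15,-15,0,0],[-2.5,17.5,-15,0,0],[-2.5,17.5,-15,0,0]]'
python3 - <<'E'
from h import *
for n in("top","side"):
    p,D=optics.capture(n)
    for m in blobs(p,*YEL,(300,150,450,250),10):
        v,u=np.nonzero(m); r=onz(n,u,v,102); print(n,m.sum(),r.mean(0).round(),cv2.minAreaRect(r[:,:2].astype(np.float32)))
    for nm,c in(("blue",BLUE),("pink",PINK)):
      for m in blobs(p,*c,(262,125,425,225)):
        v,u=np.nonzero(m); print(n,nm,m.sum(),onz(n,u.mean(),v.mean(),200).round(1))
print(pw(-97,-205),env.state()["ft_force"]); yaw=np.degrees(PSI)
go(76,-220,310,yaw);go(76,-41.5,310,yaw); go(76,-41.5,264,yaw); go(-25+17.5,-41.5,264,yaw); go(-35+17.5,-41.5,264,yaw)
E
```

```text
time_s: 5.35
tcp_pos: [706.3, -162.5, 305.5]
orientation: [-0.002, 0.687, 0.727, -0.0]
ft_force: [0.0, -0.6, 0.2]
gripper_width: 0.009
finger_force: 0.0
top blue 138 [694.6 154.5 200. ]
side 73 [ 515. -137.  102.] ((518.2865600585938, -137.91273498535156), (17.154653549194336, 47.99966812133789), 81.64033508300781)
side blue 64 [664.  126.2 200. ]
side blue 75 [611.1 158.8 200. ]
side blue 76 [613.3 117.1 200. ]
side blue 77 [616.   76.2 200. ]
side blue 82 [620.5  -6.7 200. ]
side blue 87 [517.  124.8 200. ]
side blue 89 [519.4  86.9 200. ]
side blue 86 [520.2  47.8 200. ]
side blue 96 [525.4 -28.2 200. ]
side pink 108 [617.7  34.6 200. ]
side pink 129 [523.3  10.7 200. ]
[ 532.0159919  -134.62232633] [-0.34128716 -0.41588549 -0.48210265]
row [ 2.28  0.31 -0.32] 0.0 | heading 3.2
row [20.13  0.31 -0.28] 0.0 | heading 3.2
row [20.12  0.33  4.32] 0.0 | heading 3.2
row [20.12 -8.02  4.35] 0.0 | heading 3.2
row [20.12 -9.02  4.35] 0.0 | heading 3.2
```

```bash
python3 -m inch '[[5,0.3,0,0,0],[10,0.3,0,0,0],[15,0.3,0,0,0],[20.1,0.3,0,0,0],[20.1,0.3,0,0,0],[20.1,0.3,4.3,0,0],[20.1,0.3,4.3,0,0]]'
python3 - <<'E'
from h import *
for n in("top","side"):
    p,D=optics.capture(n)
    for m in blobs(p,*YEL,(320,180,450,260),10):
        v,u=np.nonzero(m); r=onz(n,u,v,104); print(n,m.sum(),r.mean(0).round(1),cv2.minAreaRect(r[:,:2].astype(np.float32)))
    cv2.imwrite(f"pics/{n}3.png",cv2.resize(p[110:250,260:420,::-1],None,fx=4,fy=4))
yaw=np.degrees(PSI); go(76,-41.5,264,yaw); go(-7.5,-41.5,264,yaw)
E
```

```text
time_s: 6.15
tcp_pos: [692.6, 37.4, 260.7]
orientation: [-0.004, 0.688, 0.726, -0.003]
ft_force: [-0.7, -0.2, -1.1]
gripper_width: 0.005
finger_force: 0.0
top 21 [ 578.2 -100.4  104. ] ((577.6686401367188, -99.94992065429688), (12.948366165161133, 15.138514518737793), 3.6273534297943115)
top 137 [ 534.3 -133.6  104. ] ((533.8738403320312, -133.5276641845703), (73.09323120117188, 14.943570137023926), 0.8048467040061951)
side 149 [ 532.8 -133.   104. ] ((528.75439453125, -128.516845703125), (71.92279052734375, 30.32986831665039), 3.8487696647644043)
side 11 [ 557.4 -158.9  104. ] ((557.34130859375, -158.73439025878906), (7.554905414581299, 11.070685386657715), 86.7640609741211)
row [0.16 0.08 0.14] -0.1 | heading 3.0
row [ 0.14 -8.27  0.17] -0.1 | heading 3.0
```

View pics/side3.png

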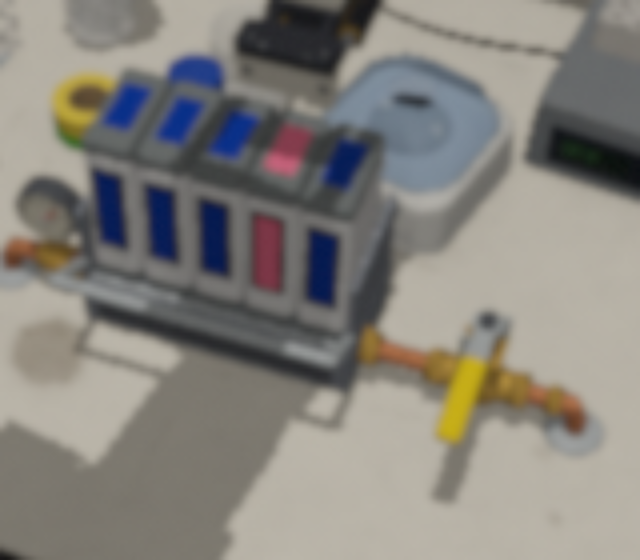

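The cock is shut, square across the pipe: handle centre at (533.5,-133.3) against the predicted (532,-134.6). The row is intact and the fingers are behind the pink one, so I tip it.

```bash
python3 -m inch '[[0.2,-1,0,0,0],[0.2,-2,0,0,0],[0.2,-2.8,0,0,0],[0.2,-3.6,0,0,0],[0.2,-4.4,0,0,0],[0.2,-5.2,0,0,0],[0.2,-6,0,0,0],[0.2,-6.7,0,0,0],[0.2,-7.4,0,0,0],[0.2,-8,0,0,0],[0.2,-8.4,0,0,0],[0.2,-8.4,0,0,0]]'
python3 - <<'E'
from h import *
p,D=optics.capture("side"); cv2.imwrite("pics/s4.png",cv2.resize(p[110:250,260:420,::-1],None,fx=4,fy=4))
yaw=np.degrees(PSI); go(-7.5,-41.5,264,yaw)
E
```

```text
time_s: 7.45
tcp_pos: [611.7, 35.0, 265.6]
orientation: [-0.0, 0.688, 0.726, -0.0]
ft_force: [-0.4, 1.6, 0.1]
gripper_width: 0.006
finger_force: 0.0
row [-0.15  0.02  0.16] -0.0 | heading 3.1
```

View pics/s4.png

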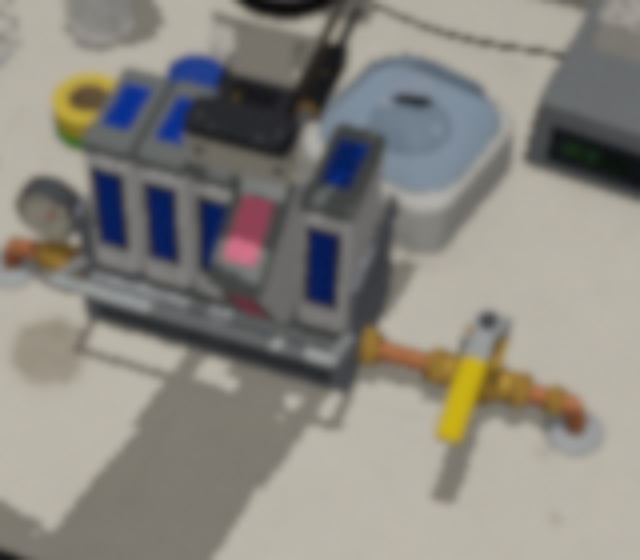

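The spent cartridge leans out of the row, its top at crop (250,230), and its neighbours are upright. I rise, turn 90 degrees and hover in front.

```bash
python3 -m inch '[[0,0.3,0,0,0],[0,0.3,-5,0,0],[0,0.3,-9,0,0],[0,-4,-9,-9,4],[0,-9,-9,-18,8],[0,-14,-9,-27,9.3],[0,-19,-9,-36,9.3],[0,-23,-9,-45,9.3],[0,-23,-9,-54,9.3],[0,-23,-9,-63,9.3],[0,-23,-9,-72,9.3],[0,-23,-9,-81,9.3],[0,-23,-9,-90,9.3],[0,-23,-9,-90,9.3],[0,-23,-9,-90,9.3]]'
python3 - <<'E'
from h import *
for n in("top","side"):
    p,D=optics.capture(n); P=deep(n,D)
    for nm,c in(("blue",BLUE),("pink",PINK)):
      for m in blobs(p,*c,(262,125,400,225)):
        v,u=np.nonzero(m); w=np.median(P[m],0); q=w[:2]-O; c_,s_=np.cos(PSI),np.sin(PSI)
        print(n,nm,m.sum(),(u.mean().round(1),v.mean().round(1)),"purifier",np.round([c_*q[0]+s_*q[1],-s_*q[0]+c_*q[1],w[2]],1))
yaw=90+np.degrees(PSI); go(-103,-41.5,330,yaw);go(-103,-41.5,245,yaw)
E
```

```text
time_s: 9.0
tcp_pos: [383.0, 22.4, 355.9]
orientation: [0.0, -0.027, 1.0, -0.0]
ft_force: [-0.6, 0.0, -0.1]
gripper_width: 0.975
finger_force: 0.0
top blue 111 (np.float64(275.5), np.float64(129.2)) purifier [137.1  90.8 107.9]
side blue 58 (np.float64(319.0), np.float64(142.7)) purifier [  3.4  -1.4 199. ]
side blue 83 (np.float64(345.6), np.float64(150.5)) purifier [ -0.2 -81.3 198.7]
side blue 101 (np.float64(339.9), np.float64(176.4)) purifier [-45.2 -82.6 137.5]
side blue 24 (np.float64(300.5), np.float64(171.9)) purifier [-45.5  40.8 106. ]
row [-13.42  -0.11   2.59] -0.2 | heading 93.0
row [-13.42  -0.11  11.09] -0.2 | heading 93.0
```

```bash
python3 -m inch '[[-4.5,-0.1,0,0,9.3],[-9,-0.1,1,0,9.3],[-13.4,-0.1,2.6,0,9.3],[-13.4,-0.1,2.6,0,9.3],[-13.4,-0.1,6,0,9.3],[-13.4,-0.1,9,0,9.3],[-13.4,-0.1,11.1,0,9.3],[-13.4,-0.1,11.1,0,9.3]]'
python3 - <<'E'
from h import *
print(env.state()["ft_force"])
p,D=optics.capture("side"); cv2.imwrite("pics/s5.png",cv2.resize(p[110:250,260:420,::-1],None,fx=4,fy=4))
go(-103,-41.5,245,90+np.degrees(PSI))
E
```

```text
time_s: 9.9
tcp_pos: [514.4, 29.0, 242.1]
orientation: [-0.003, -0.026, 1.0, 0.001]
ft_force: [-0.3, -0.2, -0.3]
gripper_width: 0.998
finger_force: 0.0
[-0.31537214 -0.22192192 -0.28705733]
row [-0.15 -0.06 -0.09] -0.1 | heading 93.0
```

View pics/s5.png

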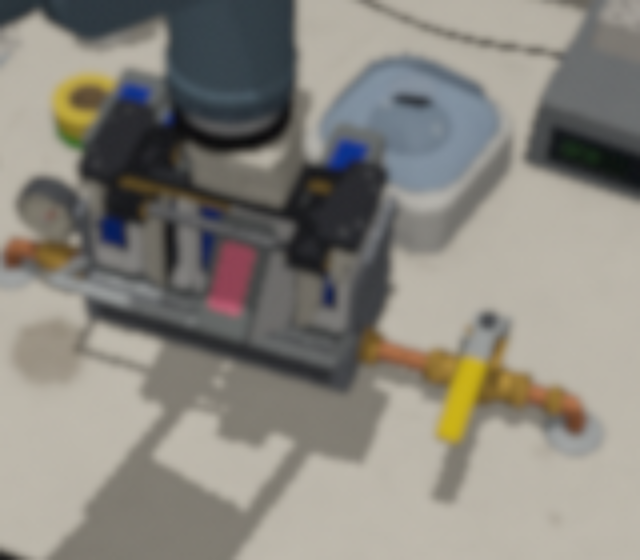

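```bash
python3 -m inch '[[-0.1,0,0,0,6],[-0.1,0,0,0,4],[-0.1,0,0,0,0],[-0.1,0,0,0,0],[-0.1,0,0,0,0],[-0.1,0,-0.6,0,0],[-0.1,0,-1.5,0,0],[-0.1,0,-3,0,0],[-0.1,0,-4.5,0,0],[-0.1,0,-6,0,0],[-0.1,0,-7.5,0,0],[-0.1,0,-9,0,0],[-0.1,0,-9,0,0]]'
python3 - <<'E'
from h import *
for n in("top","side"):
    p,D=optics.capture(n); cv2.imwrite(f"pics/{n}6.png",cv2.resize(p[90:250,240:440,::-1],None,fx=3.5,fy=3.5))
E
```

```text
time_s: 11.25
tcp_pos: [518.2, 28.7, 337.0]
orientation: [0.002, -0.027, 1.0, -0.0]
ft_force: [0.7, -0.2, -2.6]
gripper_width: 0.43
finger_force: 30.0
```

View pics/side6.png

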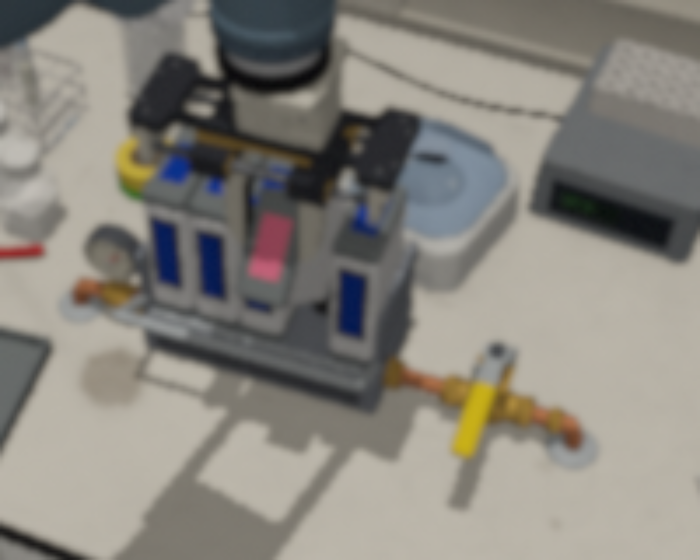

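The cartridge is held by its top (crop (270,245)) and still leaning. The blue cartridges are upright and the cock is shut. I measure its tilt from the pink top's depth.

```bash
cat >> h.py <<'E'
def tilt(n,box,D,p):
    P=deep(n,D)
    for m in blobs(p,*PINK,box,40):
        q=P[m]; c=np.median(q,0); q=q[np.linalg.norm(q-c,axis=1)<40]
        _,_,V=np.linalg.svd(q-q.mean(0),full_matrices=False); N=V[2]*np.sign(V[2,2])
        v,u=np.nonzero(m); print(n,m.sum(),(int(u.mean()),int(v.mean())),"centre",q.mean(0).round(1),"normal",N.round(2),"tilt",np.degrees(np.arccos(N[2])).round(1))
E
python3 - <<'E'
from h import *
for n in("top","side"):
    p,D=optics.capture(n); tilt(n,(262,120,400,225),D,p)
s=env.state();print(s["tcp_pos"],s["ft_force"])
E
```

```text
side 173 (316, 160) centre [504.3  29.5 257.3] normal [-0.71 -0.01  0.7 ] tilt 45.3
[517.01759068  28.88932523 333.74221762] [-0.48336367  0.87634711 -3.53324921]
```

```bash
python3 - <<'E'
from h import *
p,D=optics.capture("side"); P=deep("side",D)
hs=cv2.cvtColor(p,cv2.COLOR_RGB2HSV)
for v in range(144,184,1): print(v,p[v,316],P[v,316].round(0), "|",p[v,320],P[v,320].round(0))
E
```

```text
144 [48 59 98] [542.  48. 276.] | [45 51 79] [615.  69. 200.]
145 [61 66 77] [532.  43. 283.] | [57 61 72] [544.  37. 275.]
146 [67 69 68] [529.  42. 283.] | [63 65 66] [533.  33. 283.]
147 [68 71 69] [528.  42. 280.] | [66 68 67] [532.  32. 281.]
148 [67 70 69] [528.  42. 277.] | [67 70 69] [529.  31. 281.]
149 [67 70 69] [525.  40. 277.] | [68 71 70] [528.  31. 278.]
150 [74 70 70] [522.  39. 276.] | [68 70 70] [524.  29. 278.]
151 [94 68 72] [523.  39. 272.] | [75 71 71] [527.  30. 272.]
152 [119  66  76] [518.  37. 274.] | [97 70 73] [521.  28. 275.]
153 [134  66  80] [519.  38. 269.] | [122  67  78] [520.  27. 272.]
154 [139  66  82] [517.  37. 268.] | [137  66  81] [521.  27. 268.]
155 [140  66  82] [513.  35. 268.] | [140  66  82] [517.  26. 269.]
156 [140  65  81] [511.  34. 267.] | [140  66  82] [515.  25. 267.]
157 [140  65  82] [509.  33. 266.] | [140  66  82] [513.  24. 266.]
158 [140  65  82] [510.  34. 261.] | [138  66  81] [511.  23. 264.]
159 [141  66  82] [509.  33. 259.] | [137  66  81] [509.  23. 262.]
160 [140  65  81] [506.  32. 258.] | [136  66  80] [508.  22. 2
[... 835 characters left out ...]
 [484.  23. 234.] | [94 97 96] [488.  13. 236.]
174 [100 104 102] [481.  22. 235.] | [92 96 94] [484.  11. 237.]
175 [ 99 102 100] [481.  21. 231.] | [90 93 92] [485.  12. 232.]
176 [91 93 92] [479.  20. 230.] | [87 90 89] [484.  11. 229.]
177 [71 74 77] [476.  19. 230.] | [85 87 85] [482.  11. 227.]
178 [59 61 68] [480.  21. 220.] | [93 93 91] [480.  10. 225.]
179 [81 81 83] [573.  65.  93.] | [106 105 102] [580.  55.  91.]
180 [107 106 105] [573.  65.  89.] | [111 110 108] [584.  57.  81.]
181 [118 116 115] [577.  67.  79.] | [111 109 107] [581.  55.  80.]
182 [120 118 116] [576.  67.  75.] | [109 107 105] [582.  56.  74.]
183 [115 114 111] [576.  67.  70.] | [105 103 102] [581.  55.  70.]
```

The fingers closed too late: the cartridge slipped about 22 mm while lifting, so only the pads' lower half holds it. I set it back on the rail and regrip lower.

```bash
python3 -m inch '[[0,0,1.5,0,0],[0,0,3,0,0],[0,0,4.5,0,0],[0,0,5.5,0,0],[0,0,6.3,0,0],[0,0,6.8,0,0],[0,0,6.8,0,0]]'
```

```text
time_s: 12.2
tcp_pos: [517.3, 28.8, 266.1]
orientation: [-0.001, -0.027, 1.0, 0.0]
ft_force: [0.3, 0.4, -2.6]
gripper_width: 0.428
finger_force: 30.0
```

```bash
python3 -m inch '[[0,0,0.2,0,0],[0,0,0.4,0,0],[0,0,0.6,0,0],[0,0,0.6,0,0]]'
```

```text
time_s: 12.6
tcp_pos: [517.6, 28.7, 262.0]
orientation: [0.001, -0.027, 1.0, -0.0]
ft_force: [-2.8, 0.9, 3.4]
gripper_width: 0.431
finger_force: 30.0
```

```bash
python3 -m inch '[[0,0,0,0,5],[0,0,0,0,6],[0,0,0,0,7],[0,0,0,0,7],[0,0,0.7,0,7],[0,0,1.4,0,7],[0,0,2,0,7],[0,0,2,0,7]]'
python3 - <<'E'
from h import *
p,D=optics.capture("side"); P=deep("side",D); tilt("side",(262,120,400,225),D,p)
s=env.state(); print(s["tcp_pos"],s["gripper_width"],s["ft_force"])
for v in range(160,200,2): print(v,p[v,316],P[v,316].round(0))
E
```

```text
time_s: 13.4
tcp_pos: [516.9, 28.9, 239.3]
orientation: [-0.001, -0.027, 1.0, 0.0]
ft_force: [0.0, 0.6, -0.3]
gripper_width: 0.753
finger_force: 0.0
side 155 (317, 179) centre [504.   29.  184.6] normal [-0.7  -0.04  0.71] tilt 44.9
[517.14273629  28.86040807 239.91487097] 0.7499173838002912 [ 0.08303891 -0.14658699 -0.25599878]
160 [53 44 32] [489.  24. 278.]
162 [77 65 49] [492.  26. 267.]
164 [64 66 68] [533.  45. 210.]
166 [91 92 92] [489.  25. 255.]
168 [82 83 83] [484.  23. 254.]
170 [99 69 73] [520.  39. 202.]
172 [136  68  82] [515.  37. 199.]
174 [139  66  82] [514.  37. 193.]
176 [143  68  85] [508.  34. 191.]
178 [143  66  84] [507.  34. 185.]
180 [143  66  84] [501.  31. 184.]
182 [143  66  83] [500.  31. 177.]
184 [170  81 102] [496.  29. 174.]
186 [191  98 121] [490.  27. 173.]
188 [152 100 110] [489.  26. 166.]
190 [101 105 103] [485.  25. 162.]
192 [100 103 102] [480.  22. 161.]
194 [76 79 79] [478.  21. 155.]
196 [44 45 47] [564.  62.  22.]
198 [64 64 64] [561.  61.  16.]
```

Regrip pose: about 16 mm below the top, centred in depth. I close fully, then lift a little.

```bash
python3 -m inch '[[0,0,0,0,0],[0,0,0,0,0],[0,0,0,0,0],[0,0,0,0,0],[0,0,0,0,0],[0,0,0,0,0],[0,0,0,0,0],[0,0,0,0,0],[0,0,0,0,0],[0,0,-0.8,0,0],[0,0,-2,0,0],[0,0,-3.5,0,0],[0,0,-5,0,0],[0,0,-6.5,0,0],[0,0,-8,0,0],[0,0,-9.5,0,0],[0,0,-9.5,0,0]]'
python3 - <<'E'
from h import *
p,D=optics.capture("side"); tilt("side",(262,120,400,225),D,p)
s=env.state(); print(s["tcp_pos"],s["gripper_width"],s["ft_force"],s["finger_force"])
E
```

```text
time_s: 15.15
tcp_pos: [518.3, 28.6, 338.5]
orientation: [0.002, -0.027, 1.0, -0.001]
ft_force: [0.8, 0.4, -2.8]
gripper_width: 0.428
finger_force: 30.0
side 179 (316, 153) centre [505.   29.3 282.2] normal [-0.72 -0.07  0.69] tilt 46.2
[517.83381993  28.69256582 337.00157655] 0.4267277529190759 [-0.49943751 -0.77236945 -3.67024896] 29.968013763427734
```

```bash
cat >> h.py <<'E'
T=np.array([446,323.5]); TY=np.radians(6.1)
def tw(x,y):
    c,s=np.cos(TY),np.sin(TY); return T+np.array([c*x-s*y,s*x+c*y])
def got(x,y,z,yaw=96.1): w=tw(x,y); go(w[0],w[1],z,yaw,"w")
E
python3 - <<'E'
from h import *
got(-145.7,0,330); got(-145.7,0,216)
E
```

```text
row [20.13 29.06  0.64] -3.0 | heading 93.1
row [20.15 29.07 12.04] -3.0 | heading 93.1
```

```bash
python3 -m inch '[[2,0,-0.5,0,0],[5,0,-0.5,0,0],[9,0,-0.5,0,0],[13,1,-0.5,0,0],[16,4,-0.5,0,0],[18,8,-0.5,-1,0],[20,12,-0.5,-2,0],[20.1,16,-0.5,-3,0],[20.1,20,-0.5,-3,0],[20.1,24,-0.5,-3,0],[20.1,27,-0.5,-3,0],[20.1,29.1,-0.5,-3,0],[20.1,29.1,3,-3,0],[20.1,29.1,6,-3,0],[20.1,29.1,9,-3,0],[20.1,29.1,11,-3,0],[20.1,29.1,12,-3,0],[20.1,29.1,12,-3,0]]'
python3 - <<'E'
from h import *
for n in("top","side"):
    p,D=optics.capture(n); tilt(n,(100,120,320,300),D,p)
    cv2.imwrite(f"pics/{n}7.png",cv2.resize(p[130:290,150:350,::-1],None,fx=3.5,fy=3.5))
s=env.state(); print(s["tcp_pos"],s["ft_force"])
got(-145.7,0,216)
E
```

```text
time_s: 17.0
tcp_pos: [300.2, 307.9, 214.3]
orientation: [-0.002, -0.053, 0.999, -0.001]
ft_force: [-0.1, 0.3, -2.7]
gripper_width: 0.429
finger_force: 30.0
side 95 (185, 214) centre [281.7 306.9 154.1] normal [-0.73 -0.07  0.68] tilt 47.1
[301.43193762 308.66094589 216.29425316] [-0.16231927  0.25703584 -2.45774874]
row [ 0.04 -0.06  0.03] -0.0 | heading 96.1
```

```bash
python3 -m inch '[[0,0,0.6,0,0],[0,0,1.1,0,0],[0,0,1.4,0,0],[0,0,1.4,0,0]]'; python3 -m inch '[[0,0,0.2,0,0],[0,0,0.2,0,0]]'
```

```text
time_s: 17.5
tcp_pos: [300.2, 308.9, 204.3]
orientation: [0.0, -0.053, 0.999, 0.001]
ft_force: [-11.6, -3.5, 21.1]
gripper_width: 0.428
finger_force: 30.0
time_s: 17.7
tcp_pos: [300.0, 308.9, 202.8]
orientation: [0.0, -0.053, 0.999, 0.001]
ft_force: [-13.7, -4.0, 27.7]
gripper_width: 0.427
finger_force: 30.0
```

```bash
python3 -m inch '[[0,0,-0.3,0,0],[-0.6,0,-0.6,0,0],[-1.3,0,-1,0,0],[-2,0,-1.3,0,0],[-2.6,0,-1.5,0,0],[-2.6,0,-1.5,0,0]]'
python3 - <<'E'
from h import *
p,D=optics.capture("side"); tilt("side",(100,120,320,300),D,p)
E
```

```text
time_s: 18.3
tcp_pos: [328.7, 311.6, 215.2]
orientation: [0.001, -0.053, 0.999, 0.0]
ft_force: [-0.8, 0.3, -3.6]
gripper_width: 0.431
finger_force: 30.0
side 109 (190, 205) centre [306.6 309.9 158.7] normal [-0.71  0.01  0.7 ] tilt 45.2
```

The push on the rim slid the cartridge in the grip instead of turning it. I back off and come in horizontally, so that friction helps the turn.

```bash
python3 -m inch '[[0,0,-1.2,0,0],[2.2,0,-1.2,0,0],[4.4,0,-1.2,0,0],[4.4,0,0.5,0,0],[4.4,0,1.9,0,0],[4.4,0,1.9,0,0]]'; python3 -m inch '[[-0.7,0,0,0,0],[-1.4,0,0,0,0],[-2.1,0,0,0,0],[-2.1,0,0,0,0]]'
python3 - <<'E'
from h import *
p,D=optics.capture("side"); tilt("side",(100,120,320,300),D,p); print(env.state()["ft_force"])
E
```

```text
time_s: 18.95
tcp_pos: [281.9, 305.9, 194.3]
orientation: [-0.002, -0.053, 0.999, -0.001]
ft_force: [0.1, -0.3, -3.9]
gripper_width: 0.429
finger_force: 30.0
time_s: 19.35
tcp_pos: [302.9, 309.0, 197.4]
orientation: [-0.002, -0.053, 0.999, 0.0]
ft_force: [-14.1, -1.5, 17.8]
gripper_width: 0.427
finger_force: 30.0
side 103 (186, 217) centre [279.2 307.7 141. ] normal [-0.68 -0.07  0.73] tilt 43.3
[-12.57499781  -2.17959696  16.6066611 ]
```

```bash
python3 -m inch '[[-0.5,0,-0.1,0,0],[-1,0,-0.3,0,0],[-1.5,0,-0.5,0,0],[-1.5,0,-0.5,0,0]]'
python3 - <<'E'
from h import *
p,D=optics.capture("side"); tilt("side",(100,120,320,300),D,p); print(env.state()["ft_force"])
E
```

```text
time_s: 19.8
tcp_pos: [318.7, 310.7, 202.4]
orientation: [-0.001, -0.053, 0.999, 0.0]
ft_force: [-9.2, -1.3, 11.8]
gripper_width: 0.426
finger_force: 30.0
side 114 (188, 211) centre [292.5 308.8 150. ] normal [-0.61 -0.04  0.79] tilt 37.9
[-9.1485494  -1.51310156 12.17772936]
```

```bash
python3 -m inch '[[-0.6,0,-0.2,0,0],[-1.2,0,-0.5,0,0],[-1.8,0,-0.7,0,0],[-2.4,0,-0.9,0,0],[-3,0,-1,0,0],[-3,0,-1,0,0]]'
python3 - <<'E'
from h import *
p,D=optics.capture("side"); tilt("side",(100,120,320,300),D,p); print(env.state()["ft_force"])
E
```

```text
time_s: 20.45
tcp_pos: [349.6, 313.6, 211.3]
orientation: [0.0, -0.053, 0.999, 0.0]
ft_force: [-4.1, -2.2, 3.3]
gripper_width: 0.427
finger_force: 30.0
side 118 (192, 200) centre [321.6 311.9 163.9] normal [-0.43 -0.01  0.9 ] tilt 25.2
[-3.82159913 -1.52095582  2.3976918 ]
```

```bash
python3 -m inch '[[-0.6,0,-0.1,0,0],[-1.2,0,-0.1,0,0],[-1.8,0,-0.1,0,0],[-2.4,0,-0.1,0,0],[-3,0,-0.1,0,0],[-3,0,-0.1,0,0]]'
python3 - <<'E'
from h import *
p,D=optics.capture("side"); tilt("side",(100,120,320,300),D,p); print(env.state()["ft_force"])
E
```

```text
time_s: 21.1
tcp_pos: [379.7, 316.9, 211.8]
orientation: [0.001, -0.053, 0.999, 0.0]
ft_force: [-2.0, -1.9, 1.8]
gripper_width: 0.427
finger_force: 30.0
side 113 (196, 190) centre [349.8 314.9 170.2] normal [-0.27  0.01  0.96] tilt 15.8
[-1.13519132 -0.73259045  2.26865737]
```

```bash
python3 -m inch '[[-0.6,0,0.2,0,0],[-1.2,0,0.3,0,0],[-1.8,0,0.5,0,0],[-2.4,0,0.7,0,0],[-2.9,0,0.9,0,0],[-2.9,0,0.9,0,0]]'
python3 - <<'E'
from h import *
for n in ("top","side"):
    p,D=optics.capture(n); tilt(n,(100,120,320,300),D,p)
cv2.imwrite("pics/s8.png",cv2.resize(p[130:270,130:290,::-1],None,fx=4,fy=4))
print(env.state()["ft_force"]); got(0,0,210)
E
```

```text
time_s: 21.75
tcp_pos: [410.4, 320.2, 204.5]
orientation: [0.003, -0.053, 0.999, 0.0]
ft_force: [1.8, -2.5, 8.5]
gripper_width: 0.431
finger_force: 30.0
side 93 (202, 182) centre [380.1 317.9 170.3] normal [-0.06  0.01  1.  ] tilt 3.3
side 63 (202, 206) centre [345.5 313.9 105.3] normal [0.99 0.1  0.07] tilt 85.8
[ 2.08151917 -2.08771375  7.57522411]
row [-3.59 -0.05 -0.52] 0.0 | heading 96.1
```

View pics/s8.png

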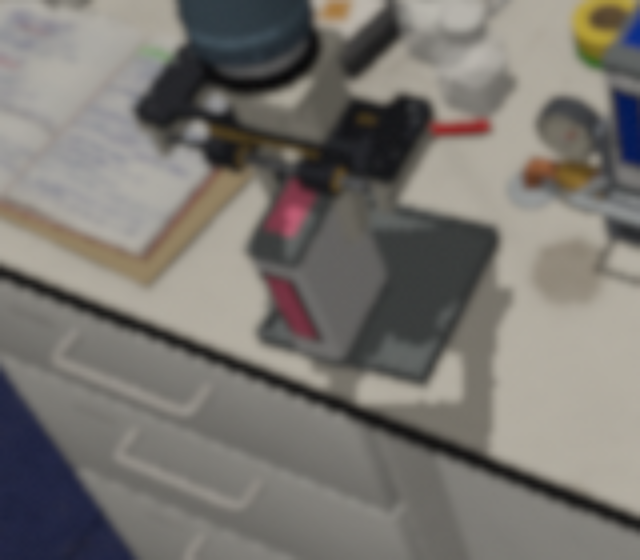

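The cartridge is nearly upright (tilt about 3 degrees), its front over the tray's front rim at crop (300,345). I lift 1 cm, move about 58 mm in and lower.

```bash
python3 -m inch '[[0,0,-0.5,0,0],[0,0,-1.1,0,0],[-1.5,0,-1.1,0,0],[-3,0,-1.1,0,0],[-4.5,0,-1.1,0,0],[-5.8,0,-1.1,0,0],[-5.8,0,-1.1,0,0],[-5.8,0,-0.5,0,0],[-5.8,0,0.1,0,0],[-5.8,0,0.6,0,0],[-5.8,0,1,0,0],[-5.8,0,1,0,0],[-5.8,0,1,0,0]]'
python3 - <<'E'
from h import *
p,D=optics.capture("side"); tilt("side",(100,120,320,300),D,p)
print(env.state()["tcp_pos"],env.state()["ft_force"])
E
```

```text
time_s: 23.15
tcp_pos: [465.0, 326.1, 192.7]
orientation: [-0.0, -0.053, 0.999, -0.0]
ft_force: [0.3, 0.1, -2.6]
gripper_width: 0.425
finger_force: 30.0
side 92 (212, 170) centre [435.4 324.2 158.4] normal [-0.06  0.05  1.  ] tilt 4.6
side 60 (211, 194) centre [399.4 319.6  93.2] normal [1.   0.01 0.06] tilt 86.8
[465.15763501 326.1083585  192.90317593] [ 0.30444529  0.6641236  -2.82385241]
```

```bash
python3 -m inch '[[0,0,0.2,0,0],[0,0,0.3,0,0],[0,0,0.4,0,0],[0,0,0.4,0,0]]'; python3 -m inch '[[0,0,0.1,0,0],[0,0,0.2,0,0],[0,0,0.2,0,0]]'
```

```text
time_s: 23.6
tcp_pos: [465.2, 326.1, 189.2]
orientation: [0.0, -0.053, 0.999, 0.0]
ft_force: [-0.6, 0.1, 1.0]
gripper_width: 0.425
finger_force: 30.0
time_s: 23.9
tcp_pos: [466.3, 326.2, 188.5]
orientation: [0.002, -0.053, 0.999, 0.0]
ft_force: [0.8, -0.7, 8.3]
gripper_width: 0.428
finger_force: 30.0
```

```bash
python3 -m inch '[[0,0,0,0,4.2],[0,0,0,0,4.5],[0,0,0,0,5],[0,0,0,0,6],[0,0,0,0,7],[0,0,0,0,8],[0,0,0,0,8],[0,0,-3,0,8],[0,0,-8,0,8],[0,0,-13,0,8],[0,0,-18,0,8],[0,5,-18,0,8],[0,10,-18,0,8],[0,15,-18,0,8],[0,15,-18,0,8]]'
python3 - <<'E'
from h import *
for n in("top","side"):
    p,D=optics.capture(n); tilt(n,(100,120,270,300),D,p); P=deep(n,D)
    for m in blobs(p,*BLUE,(262,120,400,225)):
        v,u=np.nonzero(m); print(n,"blue",m.sum(),onz(n,u.mean(),v.mean(),200).round(1))
    for m in blobs(p,*YEL,(320,180,450,260),20):
        v,u=np.nonzero(m); r=onz(n,u,v,104); print(n,"yel",m.sum(),cv2.minAreaRect(r[:,:2].astype(np.float32)))
cv2.imwrite("pics/s9.png",p[100:300,130:450,::-1].repeat(2,0).repeat(2,1))
E
```

```text
time_s: 25.4
tcp_pos: [447.4, 480.2, 365.3]
orientation: [-0.001, -0.056, 0.998, 0.001]
ft_force: [-0.1, -0.3, -0.0]
gripper_width: 0.861
finger_force: 0.0
top 146 (208, 210) centre [452.6 324.5 154.1] normal [0.   0.04 1.  ] tilt 2.2
top blue 164 [696.6 155.1 200. ]
top blue 110 [614.6 158.  200. ]
top blue 108 [617.6 116.5 200. ]
top blue 103 [618.7  75.3 200. ]
top blue 116 [623.7  -7.6 200. ]
top blue 55 [543.8 145.6 200. ]
top blue 57 [546.6 107.  200. ]
top blue 54 [548.7  68.4 200. ]
top blue 59 [553.8  -9.6 200. ]
top yel 135 ((535.3453979492188, -133.64816284179688), (69.81930541992188, 14.9467134475708), 1.0617026090621948)
side 110 (215, 168) centre [450.1 325.8 153. ] normal [0.01 0.02 1.  ] tilt 1.6
side 60 (213, 193) centre [405.  320.1  88.7] normal [1.   0.02 0.01] tilt 89.5
side blue 64 [664.  126.2 200. ]
side blue 76 [611.4 158.8 200. ]
side blue 78 [613.5 117.  200. ]
side blue 78 [616.2  76.1 200. ]
side blue 84 [620.7  -6.6 200. ]
side blue 88 [517.3 125.  200. ]
side blue 90 [519.7  87.1 200. ]
side blue 87 [519.9  47.7 200. ]
side blue 96 [525.4 -28.2 200. ]
side yel 131 ((530.1356201171875, -134.05877685546875), (71.20394897460938, 17.797840118408203), 4.393160820007324)
```

View pics/s9.png

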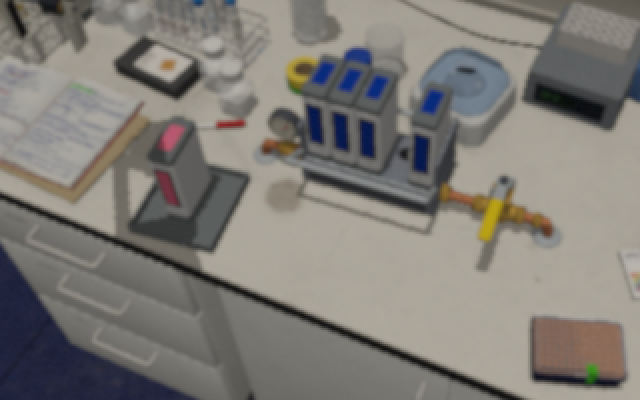

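The cartridge stands upright in the tray, centred near (451,325), with its top at z = 154. The blue ones have not moved, the cock is shut, and the arm touches nothing.

```bash
python3 -c "
from plant import ticket; print(ticket.finish_job())"
```

```text
the job is handed in; nothing more can be done
None
```

The job is handed in: the cock is shut, the spent cartridge stands upright near the tray's centre, and the four blue cartridges are still in their places; the hand-in gave no verdict.

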